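# Clamp a mortised blank with a guarded knob

## Task

Set up the mortised wooden blank for chiselling: lay it in the channel of the clamping fixture, mortise up, with its end butted against the end stop. Then reach into the grey guard box, turn the recessed knob clockwise until you feel the jaw bite, and leave the blank clamped firmly (about 16 N), but be gentle with the soft wood: never let the jaw press above 30 N. Keep from shoving the guard box hard (20 N at most), let go of everything at the end, and leave the other things on the bench alone.

Things in the scene. Friction and masses are not known exactly. Their poses are not given: they have to be found in the camera images.
- blank: Loose pale wooden block, 130 (its x) x 36 (y) x 50 mm (z), about 0.11 kg, with a rectangular pocket (mortise, 40 x 14 mm, 25 mm deep) in the middle of its top. Origin: centre of its underside. It is the same turned half round. Starts flat on the bench, mortise up. Soft: marked if the jaw presses it above 30 N.
- fixture: Fixed plywood base board, 240 (its x) x 224 mm (its y from -138 to +86), top face 12 mm above the bench. Origin on the bench; x runs along the channel, away from the robot give or take its yaw; z up. The channel for the blank runs along x, near y = +40 mm, between the jaw (-y side) and a fence (+y side), with the end stop at its +x end. Its parts move with it.
- stop_face (a point): Middle of the foot of the fixed end stop's face (fixture x = +65 mm, y = +40, z = 12); axes as the fixture's. The stop is wood, 40 mm wide in y, 18 mm thick, 24 mm high above the board. With the blank butted against it, the blank's centre is at fixture x = 0.
- fence_zero (a point): Foot of the fence's inner face at its outermost setting (fixture x = 0, y = +62 mm, z = 12). The fence is a wooden strip, 110 mm long in x, 16 thick, 14 high above the board. It was set by hand: its true face lies 0 to 3 mm nearer the jaw (-y) than this point. It does not yield.
- jaw: Moving wooden jaw strip, 80 (x) x 8 (y) x 14 mm (z), on a stiff spring before a steel bar with two rods. Origin: foot of the middle of its clamping face; axes as the fixture's. The knob drives it towards +y, 6 mm per rad, up to 12 mm in all. It starts with its face at fixture y = 18 to 19 mm: the channel is then 40 to 44 mm wide, and 0.65 to 1.35 rad of turn close it on the blank.
- guard: Fixed grey box round the knob, 108 x 108 mm outside, its rim 72 mm above the bench, with a round opening of 88 mm diameter in its 8 mm thick top; below that lip the inside is 92 x 92 mm. Origin: centre of its underside, 12 mm above the bench, on the knob's axis (fixture x = 0, y = -78 mm). Fingers must be opened only partly to enter. 40 mm lie free between it and a blank in the channel.
- knob_grip (a point): Point on the knob's upright axis at the height to grip it: 42 mm above the bench, 30 mm below the guard's rim. The knob is a black bar, 44 mm long (along this point's x), 14 thick (its y), from 20 to 54 mm above the bench, on a disc of 40 mm diameter whose top is 20 mm above the bench. At the start the bar lies 0 to 0.15 rad clockwise of the fixture's x.
- knob_top (a point): Centre of the top of the knob's bar, 54 mm above the bench. Clockwise from above tightens. The knob turns stiffly: about 0.2 N m while the jaw runs free, plus 0.006 N m per newton of the jaw's press (0.3 N m at 16 N). Once the jaw bites, the press grows by roughly 100 N per further rad. The screw locks itself: the press stays when the knob is let go.
- plain_block: loose bystander, to be left where it lies; origin at the centre of its underside. Plain wooden block without a pocket, 85 x 45 x 32 mm.
- chisel_wide: loose bystander, to be left where it lies; origin at the centre of its underside. Wide chisel, 250 mm.
- chisel_thin: loose bystander, to be left where it lies; origin at the centre of its underside. Thin chisel, 220 mm.
- mallet: loose bystander, to be left where it lies; origin at the centre of its underside. Wooden mallet, 270 mm long, head 60 x 100 x 60 mm, handle towards its -x.
- gauge: loose bystander, to be left where it lies; origin at the centre of its underside. Marking gauge: upright stock 55 x 45 mm with a 200 mm beam along its x.
- pencil: loose bystander, to be left where it lies; origin at the centre of its underside. Flat carpenter's pencil, 175 mm.
- offcut: loose bystander, to be left where it lies; origin at the centre of its underside. Small wooden offcut, 70 x 22 x 12 mm.
Mind the look-alikes: they are no part of the job. What is shaped like the blank but blue, purple or red is not meant.

How it is judged:
On the way, in this order (a step that is already met when the one before it is completed fails the run):
1. the blank lies in the channel on the base board, mortise up, butted against the end stop, not yet clamped (x of blank in the frame of fixture between -0.003 and 0.003 m and y of blank in the frame of fixture between 0.03 and 0.05 m and z of blank in the frame of fixture below 0.0145 m and angle between blank's own z axis and vertical below 0.06 rad and contact force between jaw and blank below 3 N), for 0.2 s.
2. the jaw presses the blank with more than 8 N (x of blank in the frame of fixture between -0.003 and 0.003 m and y of blank in the frame of fixture between 0.03 and 0.05 m and z of blank in the frame of fixture below 0.0145 m and angle between blank's own z axis and vertical below 0.06 rad and contact force between jaw and blank above 8 N), for 0.3 s.
At the end, for the whole second after the job is handed in: The blank rests on the base board in the channel, upright (within 0.06 rad), its end within 3 mm of the end stop, between jaw and fence, and the jaw presses it with 8 to 30 N and stays so after release; the robot touches nothing (all of step 2 and linear speed of blank below 0.01 m/s).
It fails at once if the jaw presses the soft blank with more than 30 N (contact force between jaw and blank above 30 N).
It fails at once if the robot shoves the guard box with more than 20 N (contact force between any of the arm, the fingers and guard above 20 N).
It fails at once if a bystander is moved by more than 30 mm (distance of any of plain_block, chisel_wide, chisel_thin, mallet, gauge, pencil, offcut from where it was at the start of the episode above 0.03 m).
It also fails if it takes over 69 s, if anything falls off the work surface, if the arm or the gripper's body presses on something with over 40 N, if the wrist force passes 120 N, or if a joint passes its speed limit or range.

## Robot

A 6-joint arm with a two-finger parallel gripper is mounted at the origin on the work surface. World frame = base frame: x ahead of the robot, y to its left, z up, the work surface at z = 0. Lengths are in m, angles in rad, forces in N, time in s.
With the tool pointing down it reaches from about 0.35 to 0.85 m from the base axis. Payload 8.1 kg.
Tool frame: the origin (TCP) lies midway between the tips of the shut fingers; the grasp point (between the pads) lies 19 mm behind it (robot.tcp_to_grasp is the distance from the TCP to the grasp point, in m); x points along the fingers, y is the direction in which the jaws open and shut, and the axes are right-handed (so a half turn about x gives the same grasp; the last joint's range is limited). The gripper opens to 93 mm and grips with 3 to 60 N. Pads are 15 mm wide; open, the fingers measure 128 mm over their backs; the gripper's body (75 mm by 188 mm) begins 65 mm behind the grasp point.
Start: joints at [-1.238, 0.13, 1.488, -0, 1.523, -0.085], TCP at [0.243, -0.548, 0.219] pointing down, gripper open.
Joint ranges: [-2.96, 2.96], [-0.89, 2.26], [0.02, 2.5], [-1.34, 4.48], [0, 2.73], [-2.66, 2.66]. Speed limits (rad/s): [2.39, 2.39, 2.79, 3.14, 3.14, 3.14].

## Interface

Orientations are given as a rotation vector (axis times angle).
In Python, from plant import robot gives the robot as it stands.
- The arm moves only by the tool play_rows, never from a script. Its argument "plan" is a list of rows, each an object with "slide": the shift along the world's x, y, z as a fraction of full scale, a list of three; "roll": the turn about the world's z as a fraction of full scale; "fingers": the gripper command: -1 is shut, 1 is fully open, values between are in proportion. A call has 1 to 20 rows; each row shifts and turns the commanded pose from where the row before left it; what a row does not reach is not made up. Full scale, the value 1, is 30 mm for a shift and 8 degrees for a turn. A row lasts 1/8 s, in which the tool goes at most 62.5 mm and 10.7 degrees, less where a joint would pass 70% of its speed; a pose out of reach is approached as far as the arm can. A call with a number of a shift or a turn outside -1 to 1 is refused whole. A call with a gripper value outside its range is refused whole. The fingers move at their own pace and stop on an object; "squeeze" is the grip in N (left out, the last holds). Time passes only in rows, so rows that do not move let the fingers close. It gives the time, the measured TCP pose, the force and the opening at its end, in the units of the state.
- robot.read_state(): the state, without advancing time (a new reading comes with each control period).
- robot.read_camera(name): name is "scene" or "top" or "wrist"; returns the picture (420x560x3 uint8, red, green, blue); there is no depth.
- robot.get_calibration(name): a dict with "fx", "fy", "cx", "cy" (pixels), "R" (3x3) and "t" (3): a world point X has camera coordinates R X + t; the wrist camera has in their place "T_tool_cam" (4x4, takes a point from camera to tool coordinates, whose origin is the TCP and whose axes are the tool frame's). Camera axes: x right, y down, z forward; pixel columns grow to the right and rows downward; lengths in m; the calibration is good to about 2 mm. A picture is of the moment at which its call begins: read the wrist's pose just before it. get_calibration takes no time and is no camera call.
- robot.close_job(): hands the job in, once; it reports no verdict.
Trained networks look in the newest picture that a camera, given by its name, has taken for a name from the list of things; names that differ only in an ending like _2 or _b are one class to them, and where a whole thing is asked for, a point or a joint stands for the part that bears it (a point fixed in the world has none). Each returns a list of dicts, best first, with "p" (0 to 1); they miss things now and then, are a little off and sometimes report something else, mostly with a low value. They report only what shows in the picture. A call takes as long as a camera call. They do not tell look-alikes from the thing itself.
- robot.boxes_of(camera, target): "extent" ([centre column, centre row, width, height] in pixels, round what is visible of it).
- robot.regions_of(camera, target): "region" (420x560 bool, what is visible of it) and "extent" ([centre column, centre row, width, height] in pixels, round what is visible of it).
- robot.mark_of(camera, target): "point" ([column, row] in pixels: a listed point, or the origin of a listed thing).
The state is a dict: "t": time; "q": joint angles; "dq": joint speeds; "joint_torque": joint torques, N m; "tool_pos": TCP position; "orientation": TCP orientation; "force": force on the tool from outside, world axes, zero at the start; "wrist_torque": the same for the moment, N m; "opening": finger opening in m.
Only numpy, scipy, OpenCV 4.12 (cv2) and the standard library are available. Lean on these libraries where they do the work, as an engineer would, in place of code of your own. Each camera call takes 0.05 s, during which the arm holds its last target.

## Working session

There is one attempt and no reset: what is moved stays moved. The work goes in short steps, Python scripts to look and compute and a tool call to move; the robot and the scene stay as the last step left them, time stands still between calls to the robot, and variables do not carry over. Pictures are saved under pics/ and viewed, and the job is handed in when it is done.

Besides the shell and the picture viewer there is one more tool, called after ">>>" by a JSON object that holds its "op" and its "data", one argument or row to a line. play_rows: Moves the arm, as the interface text tells. Its arguments: {"type":"object","properties":{"plan":{"type":"array","items":{"type":"object","properties":{"slide":{"type":"array","items":{"type":"number","minimum":-1,"maximum":1}},"roll":{"type":"number","minimum":-1,"maximum":1},"fingers":{"type":"number"}}}},"squeeze":{"type":"number"}},"required":["plan"]}

```bash
ls; mkdir -p pics; python3 - <<'E'
from plant import robot
import cv2
for c in("scene","top"):
    im=robot.read_camera(c); cv2.imwrite(f"pics/{c}0.png",im[:,:,::-1])
    k=robot.get_calibration(c); print(c,{a:(v if not hasattr(v,'tolist') else v.tolist()) for a,v in k.items()})
    for t in ("blank","guard","knob_top","stop_face","fence_zero","jaw","fixture","plain_block"):
        print(c,t,[(round(d['p'],2),[round(float(x),1) for x in d['point']]) for d in robot.mark_of(c,t)][:3])
k=robot.get_calibration("wrist");print(k)
s=robot.read_state();print(s)
E
```

```text
pics
scene {'fx': 430.5046469422891, 'fy': 430.5046469422891, 'cx': 287.67988390246063, 'cy': 213.41923714786003, 'R': [[-0.8517304360235178, 0.523724737691299, 0.016360424241697816], [0.34492254253623894, 0.583902895106877, -0.7349053331798211], [-0.3944410019274426, -0.6202981607388397, -0.6779723355583824]], 't': [0.4483938427487872, -0.1136632674815855, 1.548313306571119]}
scene blank [(0.73, [301.5, 166.6]), (0.71, [291.6, 141.2]), (0.66, [290.2, 206.0])]
scene guard [(0.89, [293.6, 249.4]), (0.44, [193.3, 179.8]), (0.17, [294.3, 238.3])]
scene knob_top [(0.63, [293.6, 239.7])]
scene stop_face [(0.74, [292.9, 284.4])]
scene fence_zero [(0.82, [318.9, 282.4]), (0.51, [293.1, 247.7]), (0.37, [296.0, 242.5])]
scene jaw [(0.58, [309.8, 269.9])]
scene fixture [(0.76, [307.7, 268.3])]
scene plain_block [(0.84, [210.7, 217.2])]
top {'fx': 406.03222083034984, 'fy': 406.03222083034984, 'cx': 281.75004907224377, 'cy': 209.85103700440456, 'R': [[-0.015279661782654809, -0.9995109072851045, 0.02728512697266464], [-0.9987584406063379, 0.013962783846915284, -0.04781859455107649], [0.0474142304
[... 938 characters left out ...]
e+00,
         1.00000000e+00]])}
{'t': 0.9, 'q': array([-1.23841865e+00,  1.30370752e-01,  1.48818687e+00,  3.67814139e-05,
        1.52301732e+00, -8.54417409e-02]), 'dq': array([ 3.34734404e-04, -4.62602157e-04, -1.47557347e-04,  1.13171073e-03,
       -7.83870606e-04, -9.95441493e-05]), 'joint_torque': array([-6.13185603e-04, -5.59748590e+01, -4.92057002e+01,  7.68311508e-02,
        2.25253118e-02, -2.01449029e-05]), 'tool_pos': array([ 0.24347391, -0.54838856,  0.21865992]), 'orientation': array([ 1.99108485,  0.42209229, -1.99100621]), 'force': array([ 0.19113741,  0.87821798, -1.25328224]), 'wrist_torque': array([ 0.02032849, -0.01805434, -0.02968977]), 'opening': 0.0929611450060383}
```

View pics/scene0.png

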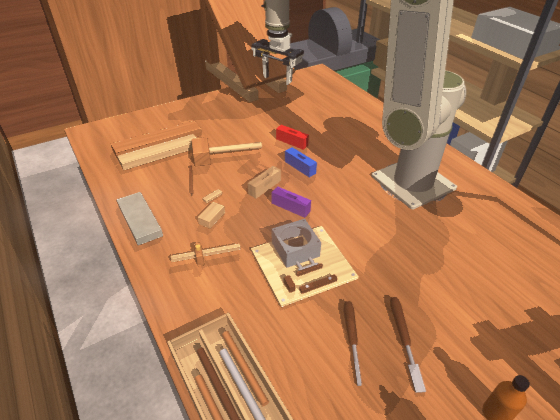

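View pics/top0.png

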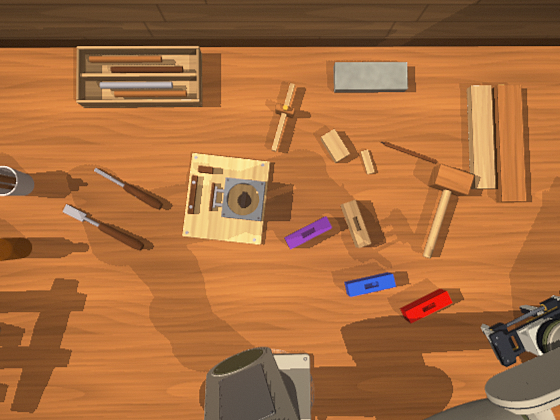

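```bash
cat > h.py <<'E'
from plant import robot
import numpy as np, cv2
from scipy.spatial.transform import Rotation as Ro
K={c:robot.get_calibration(c) for c in("scene","top")}
def wristcal(s):
    k=robot.get_calibration("wrist"); T=np.eye(4)
    T[:3,:3]=Ro.from_rotvec(s['orientation']).as_matrix(); T[:3,3]=s['tool_pos']
    M=np.linalg.inv(T@k['T_tool_cam']); return dict(k,R=M[:3,:3],t=M[:3,3])
def ray(k,p):
    R=np.array(k['R']);t=np.array(k['t'])
    d=R.T@np.array([(p[0]-k['cx'])/k['fx'],(p[1]-k['cy'])/k['fy'],1.]); return -R.T@t,d/np.linalg.norm(d)
def atz(k,p,z):
    o,d=ray(k,p); return o+d*(z-o[2])/d[2]
def tri(obs):
    A=np.zeros((3,3));b=np.zeros(3);L=[]
    for k,p in obs:
        o,d=ray(k,p);P=np.eye(3)-np.outer(d,d);A+=P;b+=P@o;L.append((P,o))
    x=np.linalg.solve(A,b); return x,[float(np.linalg.norm(P@(x-o))) for P,o in L]
def proj(k,X):
    c=np.array(k['R'])@X+np.array(k['t']); return np.array([k['fx']*c[0]/c[2]+k['cx'],k['fy']*c[1]/c[2]+k['cy']])
E
python3 - <<'E'
from h import *
np.set_printoptions(precision=4,suppress=True)
for c in("top","scene"):
    im=cv2.imread(f"pics/{c}0.png")
    cr=im[180:320,170:450] if c=="top" else im[130:310,230:370]
    if c=="top": cr=im[140:260,170:390]
    cv2.imwrite(f"pics/{c}0c.png",cv2.resize(cr,None,fx=3.4,fy=3.4,interpolation=cv2.INTER_CUBIC)[:600,:800])
for z in (0,.05): print("pale",atz(K['top'],(356,224),z))
for n,pt,z in(("stop",(206.5,175.1),.012),("fence",(193.2,196.7),.012),("guard",(246.4,202.6),.012),("guard",(246.4,202.6),.072),("knobtop",(242.5,199.4),.054),("fix",(218.2,196.1),0)):
    print(n,z,atz(K['top'],pt,z))
for n,a,b in(("stop",(206.5,175.1),(292.9,284.4)),("fence",(193.2,196.7),(318.9,282.4)),("guard",(246.4,202.6),(293.6,249.4)),("knobtop",(242.5,199.4),(293.6,239.7))):
    print(n,tri([(K['top'],a),(K['scene'],b)]))
E
```

```text
pale [ 0.4727 -0.2527  0.    ]
pale [ 0.4722 -0.2421  0.05  ]
stop 0.012 [0.6185 0.1757 0.012 ]
fence 0.012 [0.5572 0.2137 0.012 ]
guard 0.012 [0.5383 0.0628 0.012 ]
guard 0.072 [0.5343 0.0593 0.072 ]
knobtop 0.054 [0.5445 0.071  0.054 ]
fix 0 [0.559  0.1444 0.    ]
stop (array([0.6186, 0.1763, 0.0091]), [0.0003977185024780162, 0.00039771850247809595])
fence (array([0.5567, 0.2127, 0.0173]), [2.390944135445415e-05, 2.3909441354661498e-05])
guard (array([0.541 , 0.0621, 0.001 ]), [0.0023629041057454093, 0.00236290410574531])
knobtop (array([0.5468, 0.0695, 0.0528]), [0.002705607141867785, 0.002705607141867911])
```

View pics/top0c.png

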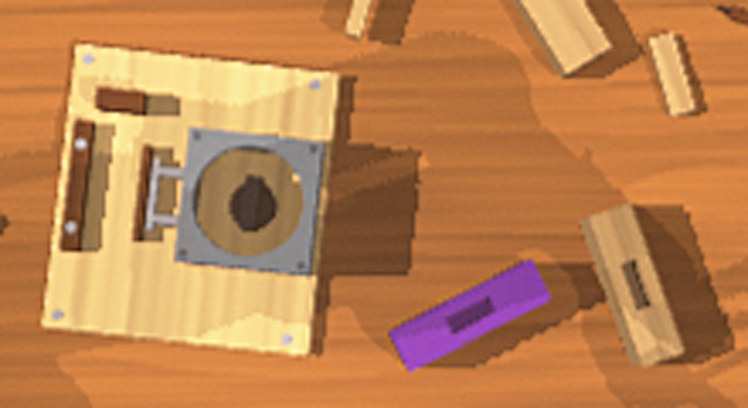

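```bash
python3 - <<'E'
from h import *
np.set_printoptions(precision=4,suppress=True)
s=robot.read_state(); print(Ro.from_rotvec(s['orientation']).as_matrix())
k=K['top']
def c2p(p): return (170+p[0]/3.4-.35,140+p[1]/3.4-.35)
for n,p,z in(("blank TL",(582,222),.05),("TR",(630,206),.05),("BR",(684,353),.05),("BL",(640,366),.05),
 ("brdTL",(75,43),.012),("TR",(340,73),.012),("BR",(309,355),.012),("BL",(42,325),.012),
 ("gTL",(190,127),.072),("gTR",(326,140),.072),("gBR",(309,274),.072),("gBL",(175,260),.072)):
    print(n,atz(k,c2p(p),z))
E
```

```text
[[ 0.      0.4058 -0.914 ]
 [-0.     -0.914  -0.4058]
 [-1.      0.     -0.    ]]
blank TL [ 0.5257 -0.201   0.05  ]
TR [ 0.5383 -0.2407  0.05  ]
BR [ 0.4177 -0.2821  0.05  ]
BL [ 0.4077 -0.2458  0.05  ]
brdTL [0.6846 0.2173 0.012 ]
TR [ 0.6568 -0.0051  0.012 ]
BR [0.4197 0.0241 0.012 ]
BL [0.4482 0.2458 0.012 ]
gTL [0.6046 0.115  0.072 ]
gTR [0.5929 0.0068 0.072 ]
gBR [0.486  0.0217 0.072 ]
gBL [0.4987 0.1278 0.072 ]
```

>>> {"op": "play_rows", "data": {
  "plan": [
    {"slide": [0.69,0.93,0],"roll": -0.045,"fingers": 0.2},
    {"slide": [0.69,0.93,0],"roll": -0.045,"fingers": 0.2},
    {"slide": [0.69,0.93,0],"roll": -0.045,"fingers": 0.2},
    {"slide": [0.69,0.93,0],"roll": -0.045,"fingers": 0.2},
    {"slide": [0.69,0.93,0],"roll": -0.045,"fingers": 0.2},
    {"slide": [0.69,0.93,0],"roll": -0.045,"fingers": 0.2},
    {"slide": [0.69,0.93,0],"roll": -0.045,"fingers": 0.2},
    {"slide": [0.69,0.93,0],"roll": -0.045,"fingers": 0.2},
    {"slide": [0.69,0.93,0],"roll": -0.045,"fingers": 0.2},
    {"slide": [0.69,0.93,0],"roll": -0.045,"fingers": 0.2},
    {"slide": [0.69,0.93,0],"roll": -0.045,"fingers": 0.2},
    {"slide": [0,0,0],"roll": 0,"fingers": 0.2}
  ],
  "squeeze": 30
}}

```text
t: 2.4
tool_pos: [0.4722, -0.2397, 0.2187]
orientation: [2.031, 0.361, -2.03]
force: [0.6, -1.0, 0.0]
opening: 0.056
```

```bash
cat > w.py <<'E'
from h import *
import sys,pickle
s=robot.read_state(); im=robot.read_camera("wrist"); n=sys.argv[1]
cv2.imwrite(f"pics/{n}.png",im[:,:,::-1]); pickle.dump(s,open(f"pics/{n}.pkl","wb"))
print(s['t'],s['tool_pos'],s['orientation'],s['force'],s['wrist_torque'],s['opening'],s['q'])
for t in sys.argv[2:]: print(t,[(round(d['p'],2),d['point']) for d in robot.mark_of("wrist",t)][:2])
E
python3 w.py w1
```

```text
2.4 [ 0.47223456 -0.23973396  0.21871908] [ 2.03068654  0.36101284 -2.02973337] [ 0.63619355 -0.95871596  0.00624001] [0.016392   0.05125103 0.01864704] 0.05598089920184962 [-5.66955499e-01 -6.07113736e-02  1.68362307e+00  5.20318679e-04
  1.51853052e+00  6.52128350e-01]
```

View pics/w1.png

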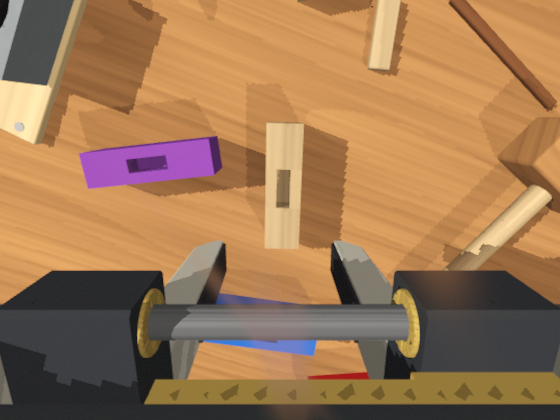

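```bash
python3 - <<'E'
from h import *
import pickle
np.set_printoptions(precision=4,suppress=True)
im=cv2.imread("pics/w1.png"); cv2.imwrite("pics/w1c.png",cv2.resize(im[110:260,240:330],None,fx=4,fy=4,interpolation=cv2.INTER_CUBIC))
k=wristcal(pickle.load(open("pics/w1.pkl","rb")))
for p in((267,123),(303,124),(299,248),(266,248),(277,171),(291,171),(289,208),(276,208)): print(p,atz(k,p,.05))
def c2p(p): return (170+p[0]/3.4-.35,140+p[1]/3.4-.35)
for a,b in(((582,222),(267,123)),((630,206),(303,124)),((684,353),(299,248)),((640,366),(266,248))): print(tri([(K['top'],c2p(a)),(k,b)]))
E
```

```text
(267, 123) [ 0.5293 -0.2062  0.05  ]
(303, 124) [ 0.5404 -0.2393  0.05  ]
(299, 248) [ 0.4189 -0.282   0.05  ]
(266, 248) [ 0.4067 -0.2489  0.05  ]
(277, 171) [ 0.4887 -0.2314  0.05  ]
(291, 171) [ 0.4935 -0.2446  0.05  ]
(289, 208) [ 0.4567 -0.2563  0.05  ]
(276, 208) [ 0.4521 -0.2437  0.05  ]
(array([ 0.5278, -0.2059,  0.021 ]), [0.00047522944283977833, 0.0004752294428396286])
(array([ 0.5393, -0.2397,  0.0519]), [0.0012722891952901554, 0.0012722891952901124])
(array([ 0.4176, -0.2828,  0.0466]), [8.706146263198395e-05, 8.706146263206647e-05])
(array([ 0.4073, -0.2474,  0.0499]), [0.0016138134067252752, 0.0016138134067252567])
```

View pics/w1c.png

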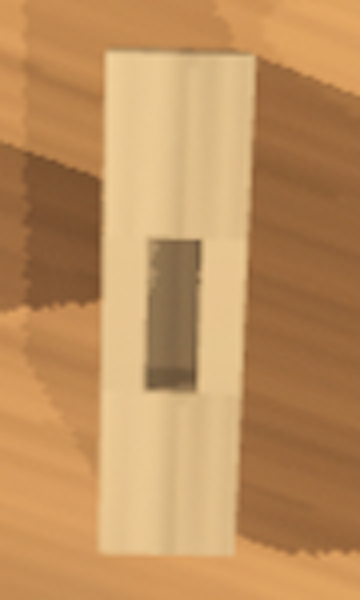

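>>> {"op": "play_rows", "data": {
  "plan": [
    {"slide": [0.05,-0.147,-0.93],"roll": -0.1,"fingers": 0.2},
    {"slide": [0,0,-0.93],"fingers": 0.2},
    {"slide": [0,0,-0.93],"fingers": 0.2},
    {"slide": [0,0,-0.93],"fingers": 0.2},
    {"slide": [0,0,-0.93],"fingers": 0.2},
    {"slide": [0,0,-0.93],"fingers": 0.2},
    {"slide": [0,0,-0.93],"fingers": 0.2},
    {"slide": [0,0,-0.1],"fingers": 0.2},
    {"slide": [0,0,0],"fingers": -0.5},
    {"slide": [0,0,0],"fingers": -0.5},
    {"slide": [0,0,0],"fingers": -0.5},
    {"slide": [0,0,0],"fingers": -0.5}
  ],
  "squeeze": 30
}}

```text
$.plan[1]: bad value
```

Every row needs all the fields.

>>> {"op": "play_rows", "data": {
  "plan": [
    {"slide": [0.05,-0.147,-0.93],"roll": -0.1,"fingers": 0.2},
    {"slide": [0,0,-0.93],"roll": 0,"fingers": 0.2},
    {"slide": [0,0,-0.93],"roll": 0,"fingers": 0.2},
    {"slide": [0,0,-0.93],"roll": 0,"fingers": 0.2},
    {"slide": [0,0,-0.93],"roll": 0,"fingers": 0.2},
    {"slide": [0,0,-0.93],"roll": 0,"fingers": 0.2},
    {"slide": [0,0,-0.93],"roll": 0,"fingers": 0.2},
    {"slide": [0,0,-0.1],"roll": 0,"fingers": 0.2},
    {"slide": [0,0,0],"roll": 0,"fingers": -0.5},
    {"slide": [0,0,0],"roll": 0,"fingers": -0.5},
    {"slide": [0,0,0],"roll": 0,"fingers": -0.5},
    {"slide": [0,0,0],"roll": 0,"fingers": -0.5}
  ],
  "squeeze": 30
}}

```text
t: 3.95
tool_pos: [0.4736, -0.2466, 0.0219]
orientation: [2.041, 0.343, -2.038]
force: [-1.3, -0.9, 7.0]
opening: 0.0358
```

>>> {"op": "play_rows", "data": {
  "plan": [
    {"slide": [0,0,1],"roll": 0,"fingers": -0.5},
    {"slide": [0,0,1],"roll": 0,"fingers": -0.5},
    {"slide": [-0.03,0.99,0.33],"roll": -0.234,"fingers": -0.5},
    {"slide": [-0.03,0.99,0.33],"roll": -0.234,"fingers": -0.5},
    {"slide": [-0.03,0.99,0.33],"roll": -0.234,"fingers": -0.5},
    {"slide": [-0.03,0.99,0.33],"roll": -0.234,"fingers": -0.5},
    {"slide": [-0.03,0.99,0.33],"roll": -0.234,"fingers": -0.5},
    {"slide": [-0.03,0.99,0.33],"roll": -0.234,"fingers": -0.5},
    {"slide": [-0.03,0.99,0.33],"roll": -0.234,"fingers": -0.5},
    {"slide": [-0.03,0.99,0.33],"roll": -0.234,"fingers": -0.5},
    {"slide": [-0.03,0.99,0.33],"roll": -0.234,"fingers": -0.5},
    {"slide": [-0.03,0.99,0.33],"roll": -0.234,"fingers": -0.5},
    {"slide": [-0.03,0.99,0.33],"roll": -0.234,"fingers": -0.5},
    {"slide": [-0.03,0.99,0.33],"roll": -0.234,"fingers": -0.5},
    {"slide": [-0.03,0.99,0.33],"roll": -0.234,"fingers": -0.5},
    {"slide": [-0.03,0.99,0.33],"roll": -0.234,"fingers": -0.5},
    {"slide": [0,0,0],"roll": 0,"fingers": -0.5}
  ]
}}

```text
t: 6.08
tool_pos: [0.4603, 0.1716, 0.22]
orientation: [-2.161, 0.129, 2.157]
force: [0.4, -0.9, -0.7]
opening: 0.0357
```

```bash
python3 w.py w2 stop_face fence_zero jaw guard knob_top
```

```text
6.075 [0.46029181 0.17162216 0.22004398] [-2.16097844  0.12875537  2.15714604] [ 0.44623991 -0.94750176 -0.68551714] [ 0.04590133 -0.02096168  0.01734987] 0.03574449582435631 [ 2.52223206e-01 -1.70358098e-01  1.78238235e+00  3.25619968e-04
  1.52760153e+00  1.94304660e+00]
stop_face [(0.96, [250.9, 20.9])]
fence_zero [(0.89, [235.3, 92.7])]
jaw [(0.75, [272.0, 94.9])]
guard []
knob_top [(0.71, [378.2, 89.3])]
```

View pics/w2.png

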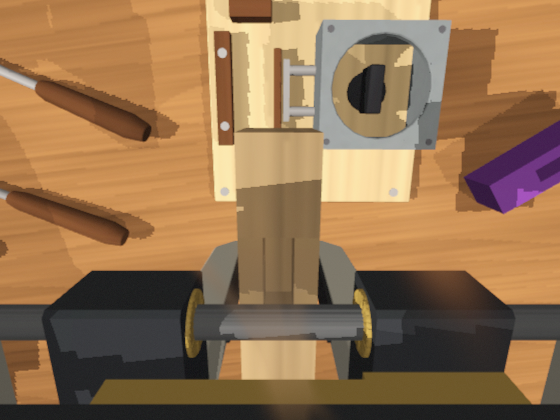

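```bash
python3 - <<'E'
from h import *
im=cv2.imread("pics/w2.png"); cv2.imwrite("pics/w2c.png",cv2.resize(im[0:150,200:400],None,fx=4,fy=4,interpolation=cv2.INTER_CUBIC))
E
```

```text
(no output)
```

View pics/w2c.png

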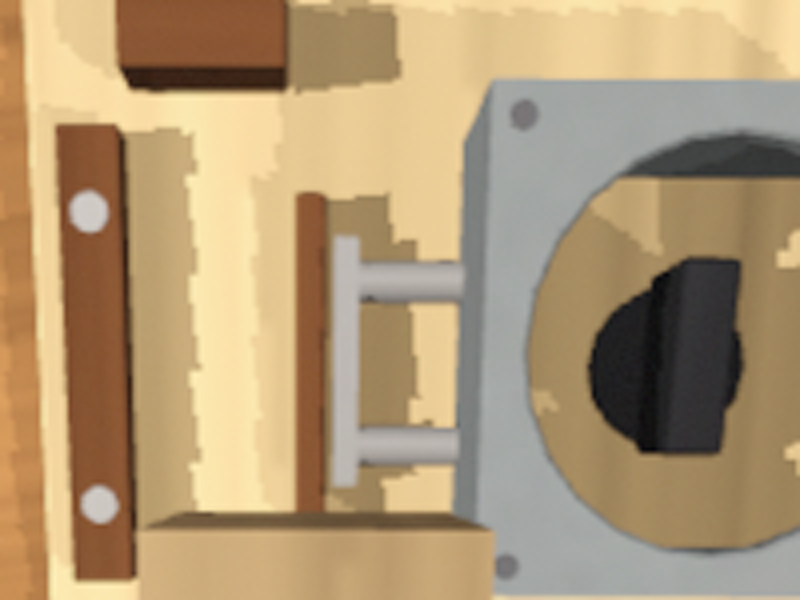

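```bash
python3 - <<'E'
from h import *
import pickle
np.set_printoptions(precision=4,suppress=True)
k=wristcal(pickle.load(open("pics/w2.pkl","rb")))
yaw=-.121;ex=np.array([np.cos(yaw),np.sin(yaw)]);ey=np.array([-ex[1],ex[0]]);o=np.array([.5552,.1458])
def f(n,p,z):
    X=atz(k,(200+p[0]/4-.375,p[1]/4-.375),z);d=X[:2]-o;print(n,X,"fix",1000*np.array([d@ex,d@ey]))
f("stopL",(127,91),.012);f("stopR",(283,90),.012);f("stoptopL",(123,67),.036);f("stoptopR",(287,67),.036)
f("fencefoot far",(126,135),.012);f("fencefoot near",(133,578),.012);f("fencetop far",(116,127),.026);f("fencetop near",(131,578),.026)
f("jawfar",(297,195),.026);f("jawnear",(296,512),.026);f("jawfarR",(326,197),.026)
for p in((688,258),(740,262),(720,452),(660,452)): f("knob",p,.054)
f("guardFL",(493,80),.072);f("guardholeL",(528,340),.072)
for p in((524,114),(507,566)): f("screw",p,.072)
s=lambda p,z:0
X=proj(k,np.array([0,0,0]))
# held blank front end
for p in((237,132),(321,132),(240,240),(319,240)):
    X=atz(k,p,.248);print("held",X)
# triangulate stop face, fence using scene/top marks too
print(tri([(k,(250.9,20.9)),(K['top'],(206.5,175.1)),(K['scene'],(292.9,284.4))]))
print(tri([(k,(235.3,92.7)),(K['top'],(193.2,196.7)),(K['scene'],(318.9,282.4))]))
print(tri([(k,(378.2,89.3)),(K['top'],(242.5,199.4)),(K['scene'],(293.6,239.7))]))
E
```

```text
stopL [0.6268 0.2    0.012 ] fix [64.5044 62.4063]
stopR [0.6223 0.1611 0.012 ] fix [64.7806 23.2614]
stoptopL [0.6259 0.1978 0.036 ] fix [63.8679 60.1622]
stoptopR [0.6213 0.1597 0.036 ] fix [63.9169 21.8109]
fencefoot far [0.6169 0.2018 0.012 ] fix [54.4666 63.0138]
fencefoot near [0.5074 0.2171 0.012 ] fix [-56.0995  65.0199]
fencetop far [0.6158 0.2025 0.026 ] fix [53.2829 63.6087]
fencetop near [0.5084 0.2157 0.026 ] fix [-54.9151  63.7003]
jawfar [0.5954 0.1607 0.026 ] fix [38.1486 19.6411]
jawnear [0.52   0.1703 0.026 ] fix [-37.866   20.0575]
jawfarR [0.5941 0.1537 0.026 ] fix [37.7052 12.5034]
knob [0.5667 0.0735 0.054 ] fix [ 20.1121 -70.4108]
knob [0.5644 0.0617 0.054 ] fix [ 19.2729 -82.4222]
knob [0.5228 0.0679 0.054 ] fix [-22.7852 -81.2243]
knob [0.5245 0.0821 0.054 ] fix [-22.8024 -66.9444]
guardFL [0.6046 0.1175 0.072 ] fix [ 52.4442 -22.1452]
guardholeL [0.5522 0.1142 0.072 ] fix [  0.8599 -31.7351]
screw [0.5973 0.1115 0.072 ] fix [ 45.9761 -28.9402]
screw [0.5039 0.1228 0.072 ] fix [-48.1948 -29.0225]
held [0.528  0.1814 0.248 ]
held [0.524  0.1478 0.248 ]
held [0.482  0.1871 0.248 ]
held [0.4779 0.1527 0.248 ]
(array([0.6212, 0.1784, 0.0137]), [0.0043892246472902125, 0.004087335379913753, 0.0014774166928030951])
(array([0.5575, 0.2102, 0.0158]), [0.004875989278961769, 0.002848511953873623, 0.0022545668999719003])
(array([0.5457, 0.0687, 0.0522]), [0.0018675334515922484, 0.0026051791009745833, 0.00318579412355641])
```

>>> {"op": "play_rows", "data": {
  "plan": [
    {"slide": [0.755,0.133,-0.5],"roll": 0,"fingers": -0.5},
    {"slide": [0.755,0.133,-0.5],"roll": 0,"fingers": -0.5},
    {"slide": [0.755,0.133,-0.5],"roll": 0,"fingers": -0.5},
    {"slide": [0.755,0.133,-0.5],"roll": 0,"fingers": -0.5},
    {"slide": [0,0,-0.94],"roll": 0,"fingers": -0.5},
    {"slide": [0,0,-0.94],"roll": 0,"fingers": -0.5},
    {"slide": [0,0,-0.94],"roll": 0,"fingers": -0.5},
    {"slide": [0,0,0],"roll": 0,"fingers": -0.5}
  ]
}}

```text
t: 7.38
tool_pos: [0.5483, 0.1845, 0.0713]
orientation: [-2.152, 0.136, 2.165]
force: [0.9, -0.3, -0.7]
opening: 0.0357
```

```bash
python3 w.py w3; python3 - <<'E'
from h import *
for c in("top","scene"): cv2.imwrite(f"pics/{c}3.png",cv2.resize((robot.read_camera(c)[140:260,150:310] if c=="top" else robot.read_camera(c)[200:320,230:390])[:,:,::-1],None,fx=5,fy=5,interpolation=cv2.INTER_CUBIC))
E
```

```text
7.375 [0.54827559 0.18454268 0.07127645] [-2.15221989  0.13552441  2.16471446] [ 0.93848102 -0.31484434 -0.7451335 ] [ 0.07781482 -0.00029398 -0.01718385] 0.03573086085234662 [ 2.36101503e-01  1.96467524e-01  1.69199535e+00 -7.35015696e-05
  1.25919500e+00  1.93048723e+00]
```

View pics/w3.png

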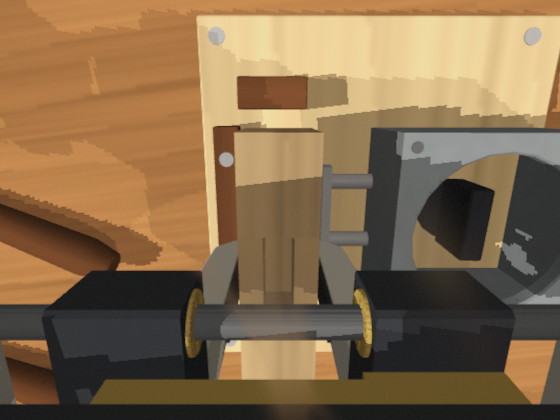

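View pics/scene3.png

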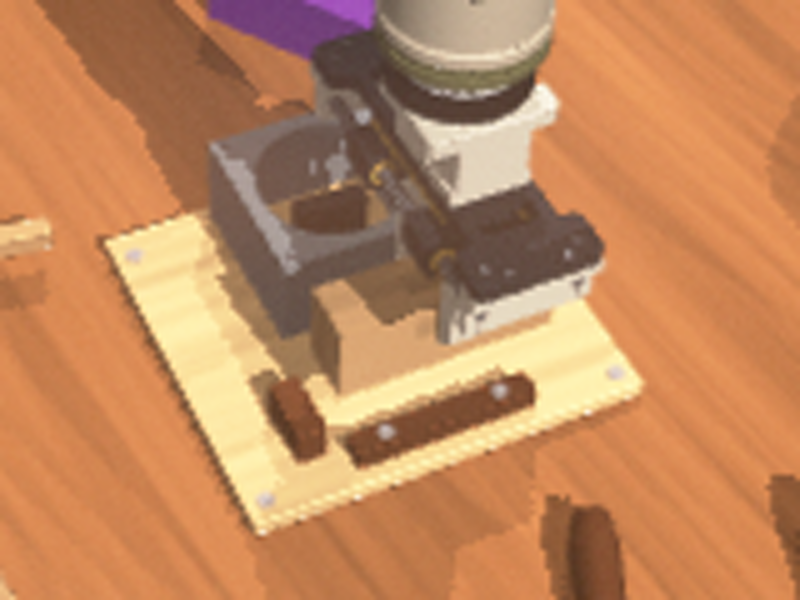

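```bash
python3 - <<'E'
from h import *
im=cv2.imread("pics/w3.png"); cv2.imwrite("pics/w3c.png",cv2.resize(im[60:210,190:390],None,fx=4,fy=4,interpolation=cv2.INTER_CUBIC))
E
```

```text
(no output)
```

View pics/w3c.png

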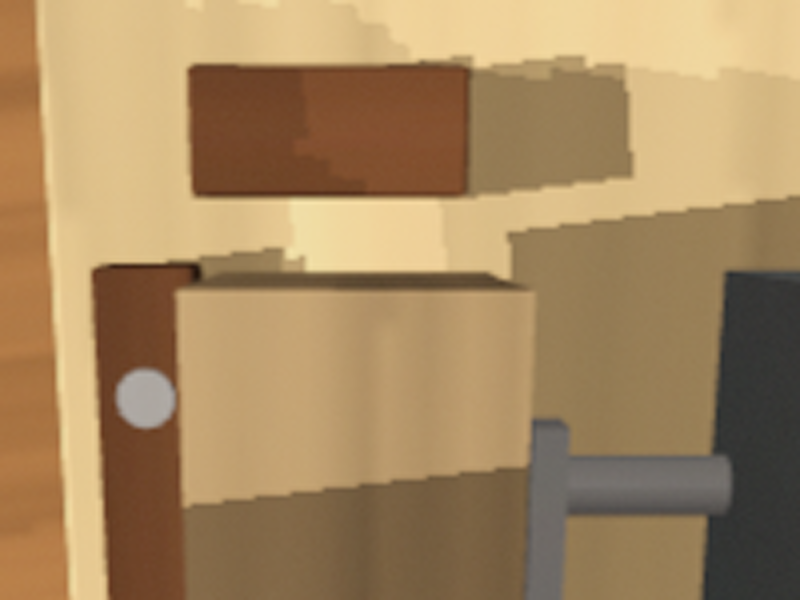

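```bash
python3 - <<'E'
from h import *
import pickle
np.set_printoptions(precision=4,suppress=True)
S=pickle.load(open("pics/w3.pkl","rb"));k=wristcal(S)
yaw=-.121;ex=np.array([np.cos(yaw),np.sin(yaw)]);ey=np.array([-ex[1],ex[0]]);o=np.array([.5552,.1458])
def f(n,p,z):
    X=atz(k,(190+p[0]/4-.375,60+p[1]/4-.375),z);d=X[:2]-o;print(n,X,"fix",1000*np.array([d@ex,d@ey]))
f("stopfl",(194,195),.036);f("stopfr",(466,194),.036);f("stopbl",(190,66),.036);f("fence",(198,267),.026)
f("boardL",(37,10),.012);f("boardL2",(73,590),.012)
f("held tl",(177,288),.0994);f("held tr",(533,290),.0994);f("held bl",(205,272),.0494);f("held br",(492,272),.0494)
f("held tl2",(187,590),.0994);f("held tr2",(526,590),.0994)
R=Ro.from_rotvec(S['orientation']).as_matrix();print(np.degrees(np.arctan2(R[1,1],R[0,1])),R)
d=S['tool_pos'][:2]-o;print(d@ex,d@ey)
E
```

```text
stopfl [0.6266 0.1991 0.036 ] fix [64.4362 61.4917]
stopfr [0.6219 0.1603 0.036 ] fix [64.4853 22.4673]
stopbl [0.6438 0.1969 0.036 ] fix [81.7734 61.4552]
fence [0.6163 0.2012 0.026 ] fix [53.9688 62.3469]
boardL [0.6573 0.2215 0.012 ] fix [92.2367 87.5113]
boardL2 [0.5646 0.2327 0.012 ] fix [-1.1988 87.4197]
held tl [0.6166 0.1953 0.0994] fix [54.9326 56.5068]
held tr [0.612  0.1599 0.0994] fix [54.6476 20.8762]
held bl [0.6162 0.1977 0.0494] fix [54.2624 58.865 ]
held br [0.6114 0.159  0.0494] fix [54.1664 19.8452]
held tl2 [0.5854 0.1992 0.0994] fix [23.531  56.6308]
held tr2 [0.5809 0.1634 0.0994] fix [23.4119 20.5663]
-97.07949155756663 [[-0.0059 -0.1232 -0.9924]
 [-0.0015 -0.9924  0.1233]
 [-1.      0.0022  0.0057]]
-0.01155021764132331 0.03762360377474506
```

>>> {"op": "play_rows", "data": {
  "plan": [
    {"slide": [0.01,0.083,-0.3],"roll": 0,"fingers": -0.5},
    {"slide": [0,0,-0.4],"roll": 0,"fingers": -0.5},
    {"slide": [0,0,-0.3],"roll": 0,"fingers": -0.5},
    {"slide": [0,0,0],"roll": 0,"fingers": -0.5}
  ]
}}

```text
t: 8.02
tool_pos: [0.5498, 0.1881, 0.0428]
orientation: [-2.156, 0.133, 2.161]
force: [-0.4, -0.0, -1.3]
opening: 0.0356
```

```bash
python3 w.py w4
```

```text
8.025 [0.5498276  0.18812413 0.04282171] [-2.15582771  0.1332843   2.16115782] [-0.44961629 -0.02622072 -1.3484212 ] [0.02739876 0.05783845 0.00125783] 0.03559436188865151 [2.41440011e-01 2.34542570e-01 1.70477060e+00 8.90911622e-06
 1.20485903e+00 1.93481445e+00]
```

View pics/w4.png

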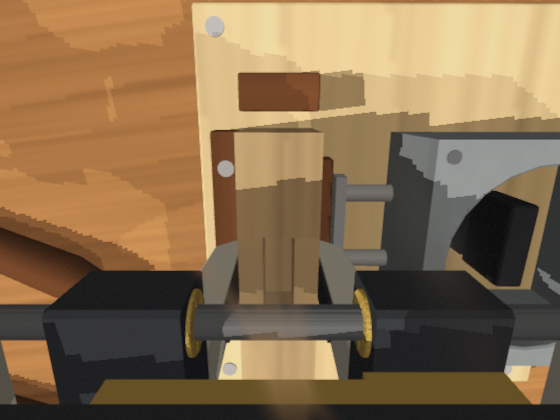

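```bash
python3 - <<'E'
from h import *
import pickle
np.set_printoptions(precision=4,suppress=True)
S=pickle.load(open("pics/w4.pkl","rb"));k=wristcal(S)
im=cv2.imread("pics/w4.png"); cv2.imwrite("pics/w4c.png",cv2.resize(im[60:210,190:390],None,fx=4,fy=4,interpolation=cv2.INTER_CUBIC))
yaw=-.121;ex=np.array([np.cos(yaw),np.sin(yaw)]);ey=np.array([-ex[1],ex[0]]);o=np.array([.5552,.1458])
def f(n,p,z):
    X=atz(k,p,z);d=X[:2]-o;print(n,"fix",1000*np.array([d@ex,d@ey]))
f("stopfl",(239,109.5),.036);f("stopfr",(320,109.5),.036)
f("held tl",(235,131),.071);f("held tr",(322,131),.071);
f("jawR",(333,160),.026);f("jaw back near",(333,172),.026);f("fence outer",(211,131),.026);f("fence outer",(217,240),.026)
E
```

```text
stopfl fix [64.7568 61.7954]
stopfr fix [64.7043 21.7863]
held tl fix [56.165  59.8426]
held tr fix [56.1147 24.9949]
jawR fix [38.3941 12.6496]
jaw back near fix [31.8087 12.3704]
fence outer fix [53.8953 78.1063]
fence outer fix [-7.8955 78.0005]
```

View pics/w4c.png

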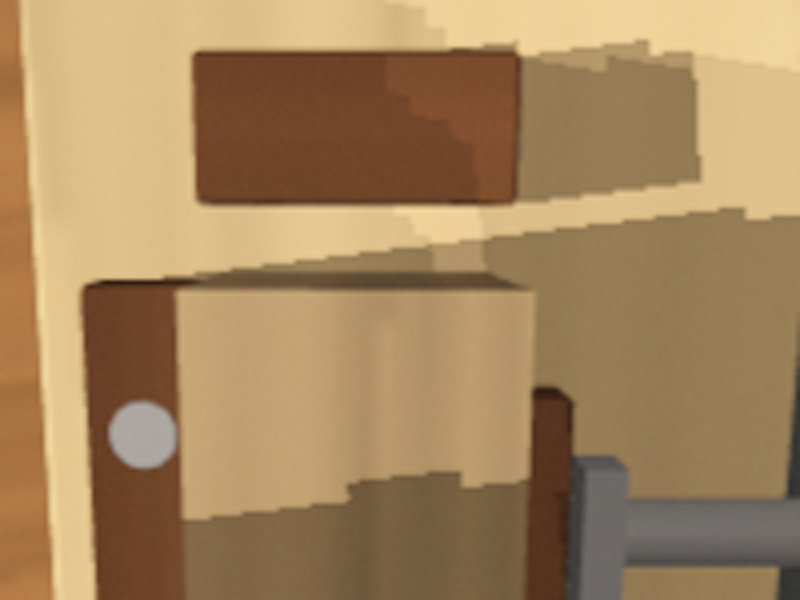

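>>> {"op": "play_rows", "data": {
  "plan": [
    {"slide": [0,-0.037,-0.13],"roll": 0,"fingers": -0.5},
    {"slide": [0,0,-0.07],"roll": 0,"fingers": -0.5},
    {"slide": [0,0,-0.06],"roll": 0,"fingers": -0.5},
    {"slide": [0,0,0],"roll": 0,"fingers": -0.5},
    {"slide": [0,0,0],"roll": 0,"fingers": -0.5}
  ]
}}

```text
t: 8.7
tool_pos: [0.551, 0.1873, 0.0366]
orientation: [-2.158, 0.132, 2.158]
force: [-0.4, -0.3, -0.3]
opening: 0.0359
```

>>> {"op": "play_rows", "data": {
  "plan": [
    {"slide": [0,0,-0.05],"roll": 0,"fingers": -0.5},
    {"slide": [0,0,-0.04],"roll": 0,"fingers": -0.5},
    {"slide": [0,0,0],"roll": 0,"fingers": -0.5}
  ]
}}

```text
t: 9.07
tool_pos: [0.551, 0.1873, 0.034]
orientation: [-2.158, 0.132, 2.158]
force: [-0.2, 0.1, 0.5]
opening: 0.0357
```

>>> {"op": "play_rows", "data": {
  "plan": [
    {"slide": [0,0,-0.03],"roll": 0,"fingers": -0.5},
    {"slide": [0.083,-0.01,0],"roll": 0,"fingers": -0.5},
    {"slide": [0.083,-0.01,0],"roll": 0,"fingers": -0.5},
    {"slide": [0,0,0],"roll": 0,"fingers": -0.5}
  ]
}}

```text
t: 9.57
tool_pos: [0.5561, 0.1871, 0.0339]
orientation: [-2.158, 0.132, 2.158]
force: [-3.9, 0.9, 8.2]
opening: 0.0359
```

>>> {"op": "play_rows", "data": {
  "plan": [
    {"slide": [0.04,-0.005,0],"roll": 0,"fingers": -0.5},
    {"slide": [0.033,-0.004,0],"roll": 0,"fingers": -0.5}
  ]
}}

```text
t: 9.82
tool_pos: [0.5579, 0.1869, 0.0339]
orientation: [-2.157, 0.132, 2.159]
force: [-6.3, 1.0, 10.2]
opening: 0.036
```

>>> {"op": "play_rows", "data": {
  "plan": [
    {"slide": [0.033,-0.004,0],"roll": 0,"fingers": -0.5},
    {"slide": [0,0,0],"roll": 0,"fingers": -0.5}
  ]
}}

```text
t: 10.07
tool_pos: [0.5583, 0.1869, 0.0339]
orientation: [-2.156, 0.132, 2.16]
force: [-9.9, 1.3, 12.0]
opening: 0.036
```

```bash
python3 w.py w5;python3 - <<'E'
from h import *
im=cv2.imread("pics/w5.png"); cv2.imwrite("pics/w5c.png",cv2.resize(im[60:210,190:390],None,fx=4,fy=4,interpolation=cv2.INTER_CUBIC))
E
```

```text
10.075 [0.55826419 0.18687578 0.03387799] [-2.15612061  0.13171456  2.16000177] [-9.85647973  1.33326684 12.01506647] [ 0.08896904  1.43798782 -0.08498078] 0.03599086536435501 [2.35337009e-01 2.63964050e-01 1.68807103e+00 1.00929055e-03
 1.19114834e+00 1.92810578e+00]
```

View pics/w5c.png

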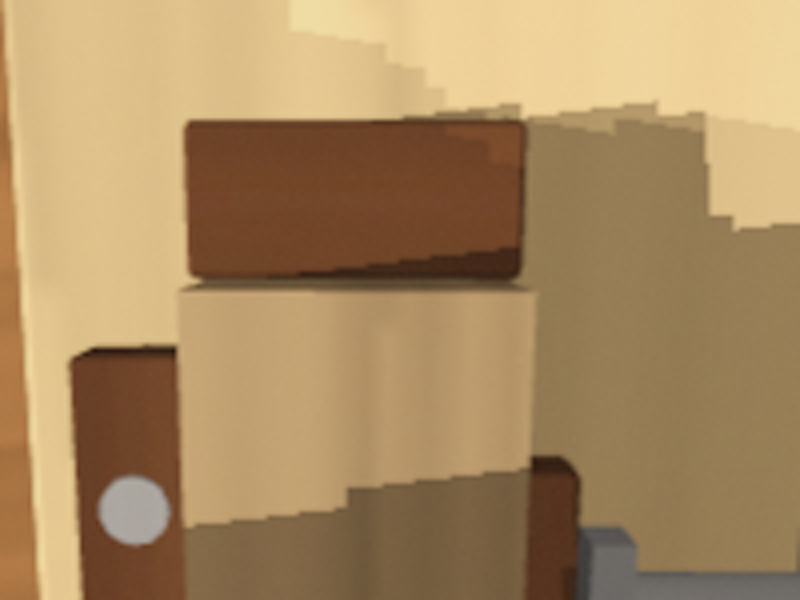

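>>> {"op": "play_rows", "data": {
  "plan": [
    {"slide": [-0.03,0.004,0.02],"roll": 0,"fingers": -0.5},
    {"slide": [0,0,0],"roll": 0,"fingers": 0.2},
    {"slide": [0,0,0],"roll": 0,"fingers": 0.2},
    {"slide": [0,0,0],"roll": 0,"fingers": 0.2}
  ]
}}

```text
t: 10.62
tool_pos: [0.5582, 0.1862, 0.0334]
orientation: [-2.158, 0.133, 2.158]
force: [-0.1, 0.5, 0.2]
opening: 0.0554
```

```bash
python3 w.py w6;python3 - <<'E'
from h import *
import pickle
im=cv2.imread("pics/w6.png"); cv2.imwrite("pics/w6c.png",cv2.resize(im[60:210,190:390],None,fx=4,fy=4,interpolation=cv2.INTER_CUBIC))
E
```

```text
10.625 [0.55823243 0.18624563 0.03336805] [-2.15792496  0.13284335  2.15817526] [-0.05791662  0.47834683  0.18656159] [ 0.01656272 -0.02672425  0.0226932 ] 0.055357975331383515 [ 2.34955347e-01  2.62811823e-01  1.69048713e+00 -7.93335964e-05
  1.18843722e+00  1.92862827e+00]
```

View pics/w6c.png

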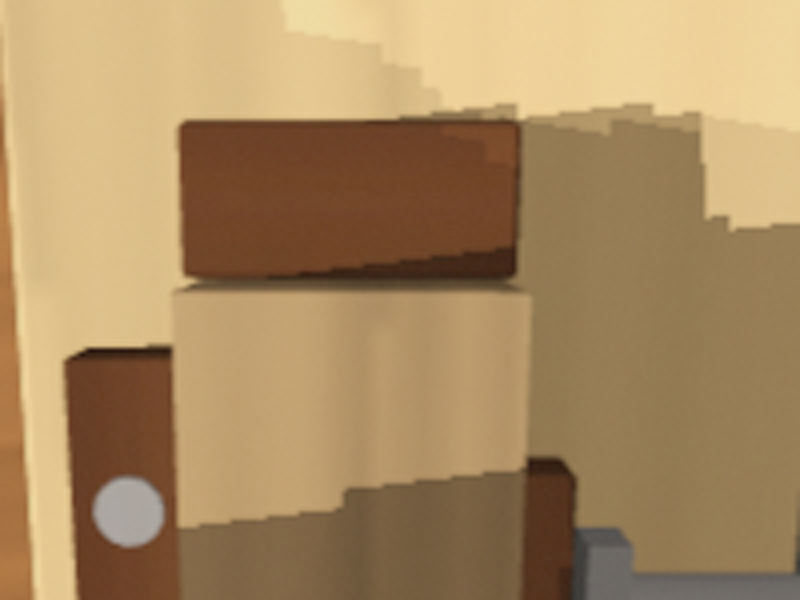

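```bash
python3 - <<'E'
from h import *
import pickle
S=pickle.load(open("pics/w6.pkl","rb"));k=wristcal(S)
yaw=-.121;ex=np.array([np.cos(yaw),np.sin(yaw)]);ey=np.array([-ex[1],ex[0]]);o=np.array([.5552,.1458])
def f(n,p,z):
    X=atz(k,(190+p[0]/4-.375,60+p[1]/4-.375),z);d=X[:2]-o;print(n,"fix",1000*np.array([d@ex,d@ey]))
f("stop",(186,277),.036);f("stop",(516,277),.036);f("blank",(173,291),.062);f("blank",(530,293),.062);f("blank",(180,590),.062);f("blank",(522,590),.062)
f("jawback",(576,480),.026);f("fence outer",(66,362),.026);f("fence outer",(78,590),.026)
E
```

```text
stop fix [64.41143068 61.56078974]
stop fix [64.34643595 22.42389415]
blank fix [64.15279588 59.78610154]
blank fix [63.8971912  24.07096299]
blank fix [33.11690311 60.19759721]
blank fix [33.04436972 23.89686482]
jawback fix [37.96448315 12.58366282]
fence outer fix [53.40782789 78.47357878]
fence outer fix [23.14098889 78.63133414]
```

>>> {"op": "play_rows", "data": {
  "plan": [
    {"slide": [0,0,0.7],"roll": 0,"fingers": 0.2},
    {"slide": [0,0,1],"roll": 0,"fingers": 0.2},
    {"slide": [0,0,1],"roll": 1,"fingers": -0.25},
    {"slide": [0,0,1],"roll": 1,"fingers": -0.25},
    {"slide": [-0.042,-0.39,1],"roll": 1,"fingers": -0.25},
    {"slide": [-0.042,-0.39,1],"roll": 1,"fingers": -0.25},
    {"slide": [-0.042,-0.39,0.5],"roll": 1,"fingers": -0.25},
    {"slide": [-0.042,-0.39,0],"roll": 1,"fingers": -0.25},
    {"slide": [-0.042,-0.39,0],"roll": 1,"fingers": -0.25},
    {"slide": [-0.042,-0.39,0],"roll": 1,"fingers": -0.25},
    {"slide": [-0.042,-0.39,0],"roll": 1,"fingers": -0.25},
    {"slide": [-0.042,-0.39,0],"roll": 1,"fingers": -0.25},
    {"slide": [-0.042,-0.39,0],"roll": 1,"fingers": -0.25},
    {"slide": [-0.042,-0.39,0],"roll": 1,"fingers": -0.25},
    {"slide": [0,0,0],"roll": 1,"fingers": -0.25},
    {"slide": [0,0,0],"roll": 1,"fingers": -0.25},
    {"slide": [0,0,0],"roll": 1,"fingers": -0.25},
    {"slide": [0,0,0],"roll": 1,"fingers": -0.25},
    {"slide": [0,0,0],"roll": 1,"fingers": -0.25},
    {"slide": [0,0,0],"roll": 1,"fingers": -0.25}
  ]
}}

```text
t: 13.18
tool_pos: [0.5459, 0.0694, 0.2214]
orientation: [0.584, 1.489, -0.583]
force: [-0.1, -0.8, 0.5]
opening: 0.0351
```

>>> {"op": "play_rows", "data": {
  "plan": [
    {"slide": [0,0,0],"roll": 1,"fingers": -0.25},
    {"slide": [0,0,0],"roll": 1,"fingers": -0.25},
    {"slide": [0,0,0],"roll": 1,"fingers": -0.25},
    {"slide": [0,0,0],"roll": 1,"fingers": -0.25},
    {"slide": [0,0,0],"roll": 0.1,"fingers": -0.25},
    {"slide": [0,0,0],"roll": 0,"fingers": -0.25}
  ]
}}

```text
t: 13.92
tool_pos: [0.5458, 0.0694, 0.2205]
orientation: [0.142, 1.565, -0.142]
force: [0.1, 0.1, 0.0]
opening: 0.0351
```

```bash
python3 w.py w7 knob_top guard;python3 - <<'E'
from h import *
im=cv2.imread("pics/w7.png"); cv2.imwrite("pics/w7c.png",cv2.resize(im[80:280,170:370],None,fx=3,fy=3,interpolation=cv2.INTER_CUBIC))
E
```

```text
13.925 [0.54580295 0.06936394 0.22046341] [ 0.14239019  1.56504517 -0.14223264] [0.07551358 0.13298857 0.04802933] [ 0.02586713 -0.1734838  -0.06697945] 0.03507990673259581 [ 3.32370402e-02 -5.98761074e-03  1.62695078e+00 -3.15896020e-05
  1.51956513e+00 -1.35629008e+00]
knob_top [(0.58, [278.3, 188.9])]
guard [(0.72, [275.2, 187.9])]
```

View pics/w7.png

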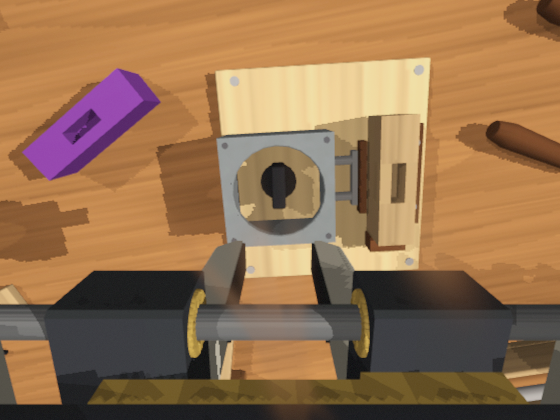

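View pics/w7c.png

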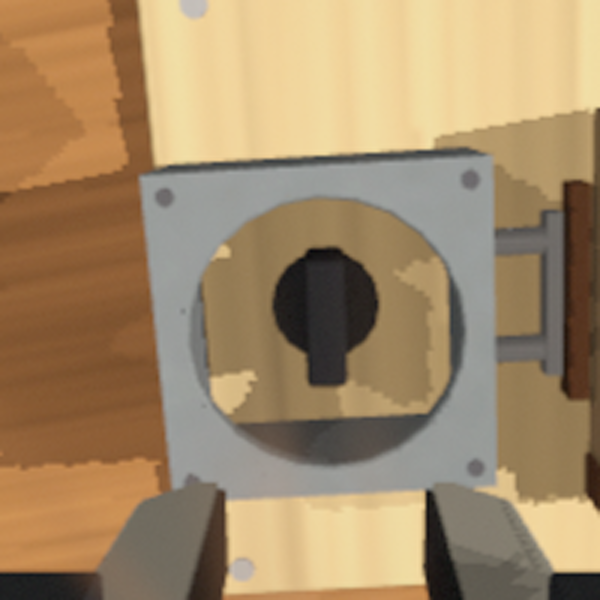

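```bash
python3 - <<'E'
from h import *
import pickle
np.set_printoptions(precision=4,suppress=True)
S=pickle.load(open("pics/w7.pkl","rb"));k=wristcal(S)
def f(p,z): return atz(k,(170+p[0]/3-.33,80+p[1]/3-.33),z)[:2]
K4=[f(p,.054) for p in((306,258),(343,258),(347,384),(310,385))]
print(K4,np.mean(K4,0))
for a,b in((0,3),(1,2)): d=K4[b]-K4[a];print("bar yaw",np.arctan2(d[1],d[0]))
G=[f(p,.072) for p in((141,176),(493,155),(497,484),(173,491))];print(G,np.mean(G,0))
for a,b in((0,3),(1,2)): d=G[b]-G[a];print("g yaw",np.arctan2(d[1],d[0]))
H=[f(p,.072) for p in((190,330),(465,330),(328,197),(328,466))];print(H,(H[0]+H[1])/2,(H[2]+H[3])/2)
sc=[f(p,.072) for p in((165,197),(471,179),(476,468))];print((sc[0]+sc[2])/2)
R=Ro.from_rotvec(S['orientation']).as_matrix();print(R, np.arctan2(R[1,1],R[0,1]))
E
```

```text
[array([0.5213, 0.0686]), array([0.5235, 0.0806]), array([0.5664, 0.0744]), array([0.5644, 0.0618])] [0.5439 0.0713]
bar yaw -0.1546583767718607
bar yaw -0.1447036480669871
[array([0.4848, 0.0243]), array([0.498 , 0.1313]), array([0.6043, 0.1179]), array([0.5874, 0.0113])] [0.5436 0.0712]
g yaw -0.1260198117275593
g yaw -0.12454883851191395
[array([0.5347, 0.0287]), array([0.5505, 0.115 ]), array([0.5014, 0.0796]), array([0.588 , 0.0638])] [0.5426 0.0719] [0.5447 0.0717]
[0.5449 0.071 ]
[[ 0.0011  0.1803  0.9836]
 [ 0.      0.9836 -0.1803]
 [-1.      0.0002  0.001 ]] 1.3895288205860945
```

>>> {"op": "play_rows", "data": {
  "plan": [
    {"slide": [-0.053,0.063,-0.9],"roll": 0.22,"fingers": -0.25},
    {"slide": [0,0,-0.9],"roll": 0,"fingers": -0.25},
    {"slide": [0,0,-0.9],"roll": 0,"fingers": -0.25},
    {"slide": [0,0,-0.9],"roll": 0,"fingers": -0.25},
    {"slide": [0,0,-0.6],"roll": 0,"fingers": -0.25},
    {"slide": [0,0,0],"roll": 0,"fingers": -0.25}
  ]
}}

```text
t: 14.82
tool_pos: [0.5428, 0.0712, 0.092]
orientation: [0.116, 1.571, -0.117]
force: [0.1, -0.4, 0.4]
opening: 0.0344
```

```bash
python3 w.py w8
```

```text
14.825 [0.54282943 0.07121247 0.09202717] [ 0.11621863  1.57072378 -0.11676001] [ 0.11723639 -0.40444528  0.43060704] [ 0.08083214 -0.15165858  0.01516593] 0.03436014814343109 [ 3.67884856e-02  8.98688947e-02  1.76888871e+00 -3.00161055e-06
  1.28591890e+00 -1.38572572e+00]
```

View pics/w8.png

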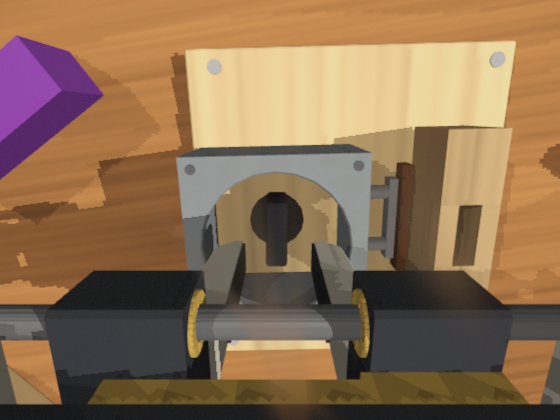

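>>> {"op": "play_rows", "data": {
  "plan": [
    {"slide": [0.03,0,-0.6],"roll": 0,"fingers": -0.25},
    {"slide": [0,0,-0.6],"roll": 0,"fingers": -0.25},
    {"slide": [0,0,-0.6],"roll": 0,"fingers": -0.25},
    {"slide": [0,0,-0.25],"roll": 0,"fingers": -0.25},
    {"slide": [0,0,0],"roll": 0,"fingers": -0.25}
  ]
}}

```text
t: 15.5
tool_pos: [0.5442, 0.0713, 0.031]
orientation: [0.116, 1.569, -0.116]
force: [-0.2, -0.8, -0.4]
opening: 0.0349
```

>>> {"op": "play_rows", "data": {
  "plan": [
    {"slide": [0,0,-0.17],"roll": 0,"fingers": -0.25},
    {"slide": [0,0,0],"roll": 0,"fingers": -0.25},
    {"slide": [0,0,0],"roll": 0,"fingers": -0.8},
    {"slide": [0,0,0],"roll": 0,"fingers": -0.8},
    {"slide": [0,0,0],"roll": 0,"fingers": -0.8},
    {"slide": [0,0,0],"roll": 0,"fingers": -0.8}
  ],
  "squeeze": 55
}}

```text
t: 16.25
tool_pos: [0.545, 0.0698, 0.0273]
orientation: [0.115, 1.568, -0.118]
force: [-1.6, -7.6, 2.3]
opening: 0.0138
```

```bash
cat > st.py <<'E'
from h import *
np.set_printoptions(precision=3,suppress=True)
s=robot.read_state();R=Ro.from_rotvec(s['orientation']).as_matrix();print(s['t'],s['tool_pos'],"yaw",np.arctan2(R[1,1],R[0,1]),"F",s['force'],"M",s['wrist_torque'],s['opening'],"jt",s['joint_torque'],"q6",s['q'][5])
E
python3 st.py
```

```text
16.25 [0.545 0.07  0.027] yaw 1.4226472009647257 F [-1.585 -7.594  2.342] M [-1.135  0.123 -0.07 ] 0.013846433049290648 jt [  3.719 -51.281 -43.128   2.204  -0.63   -0.09 ] q6 -1.3861076560348504
```

>>> {"op": "play_rows", "data": {
  "plan": [
    {"slide": [0.0,-0.045,0],"roll": -0.3,"fingers": -0.8},
    {"slide": [0,0,0],"roll": -0.5,"fingers": -0.8},
    {"slide": [0,0,0],"roll": -0.5,"fingers": -0.8},
    {"slide": [0,0,0],"roll": -0.5,"fingers": -0.8}
  ]
}}

```text
t: 16.75
tool_pos: [0.545, 0.0697, 0.0273]
orientation: [0.314, 1.548, -0.315]
force: [-2.3, -1.3, 2.2]
opening: 0.0137
```

```bash
python3 st.py
```

```text
16.75 [0.545 0.07  0.027] yaw 1.1696278669467035 F [-2.265 -1.282  2.211] M [-0.151  0.125  0.161] 0.013745283343497462 jt [  0.267 -51.399 -43.021   0.419  -0.414  -0.959] q6 -1.1352875411460224
```

>>> {"op": "play_rows", "data": {
  "plan": [
    {"slide": [0,0,0],"roll": -0.5,"fingers": -0.8},
    {"slide": [0,0,0],"roll": -0.5,"fingers": -0.8},
    {"slide": [0,0,0],"roll": -0.5,"fingers": -0.8}
  ]
}}

```text
t: 17.12
tool_pos: [0.545, 0.0697, 0.0273]
orientation: [0.478, 1.517, -0.478]
force: [-1.5, -1.8, 2.5]
opening: 0.0136
```

```bash
python3 st.py
```

```text
17.125 [0.545 0.07  0.027] yaw 0.9602443469039027 F [-1.454 -1.752  2.533] M [-0.142  0.048  0.191] 0.013640813252340596 jt [  0.296 -51.41  -43.023   0.453  -0.41   -0.959] q6 -0.9258659627205666
```

>>> {"op": "play_rows", "data": {
  "plan": [
    {"slide": [0,0,0],"roll": -0.5,"fingers": -0.8},
    {"slide": [0,0,0],"roll": -0.5,"fingers": -0.8}
  ]
}}

```text
t: 17.38
tool_pos: [0.545, 0.0697, 0.0273]
orientation: [0.586, 1.49, -0.587]
force: [-1.4, -0.7, 2.5]
opening: 0.0138
```

```bash
python3 st.py
```

```text
17.375 [0.545 0.07  0.027] yaw 0.8205758886091484 F [-1.386 -0.704  2.464] M [-0.165  0.035  0.209] 0.013786354584899801 jt [  0.305 -51.416 -43.027   0.472  -0.411  -0.958] q6 -0.7862115865425114
```

>>> {"op": "play_rows", "data": {
  "plan": [
    {"slide": [0,0,0],"roll": -0.5,"fingers": -0.8}
  ]
}}

```text
t: 17.5
tool_pos: [0.545, 0.0697, 0.0273]
orientation: [0.64, 1.474, -0.641]
force: [-1.5, -1.2, 1.9]
opening: 0.0132
```

```bash
python3 st.py
```

```text
17.5 [0.545 0.07  0.027] yaw 0.7507544150436964 F [-1.518 -1.197  1.918] M [-0.125  0.087  0.205] 0.013213594863742583 jt [  0.307 -51.42  -43.03    0.484  -0.413  -0.954] q6 -0.7164208859872971
```

>>> {"op": "play_rows", "data": {
  "plan": [
    {"slide": [0,0,0],"roll": -0.5,"fingers": -0.8}
  ]
}}

```text
t: 17.62
tool_pos: [0.545, 0.0697, 0.0273]
orientation: [0.694, 1.457, -0.695]
force: [-1.7, -1.8, 2.8]
opening: 0.0136
```

```bash
python3 st.py
```

```text
17.625 [0.545 0.07  0.027] yaw 0.6809333022961359 F [-1.702 -1.779  2.829] M [-0.212  0.067  0.181] 0.01356952654553385 jt [  0.315 -51.425 -43.032   0.494  -0.415  -0.955] q6 -0.646567272123401
```

>>> {"op": "play_rows", "data": {
  "plan": [
    {"slide": [0,0,0],"roll": -0.5,"fingers": -0.8}
  ]
}}

```text
t: 17.75
tool_pos: [0.545, 0.0697, 0.0273]
orientation: [0.748, 1.438, -0.749]
force: [-1.3, -0.9, 1.9]
opening: 0.0137
```

```bash
python3 st.py
```

```text
17.75 [0.545 0.07  0.027] yaw 0.6111473714671066 F [-1.304 -0.944  1.893] M [-0.197  0.066  0.198] 0.01374411198240271 jt [  0.318 -51.429 -43.036   0.503  -0.418  -0.954] q6 -0.5767710549659064
```

>>> {"op": "play_rows", "data": {
  "plan": [
    {"slide": [0,0,0],"roll": -0.5,"fingers": -0.8}
  ]
}}

```text
t: 17.88
tool_pos: [0.545, 0.0697, 0.0272]
orientation: [0.802, 1.418, -0.802]
force: [-1.4, -1.2, 2.7]
opening: 0.0138
```

```bash
python3 st.py
```

```text
17.875 [0.545 0.07  0.027] yaw 0.5413050586168109 F [-1.422 -1.202  2.689] M [-0.149  0.087  0.209] 0.013797051144096897 jt [  0.324 -51.433 -43.039   0.512  -0.421  -0.954] q6 -0.5069827678202747
```

>>> {"op": "play_rows", "data": {
  "plan": [
    {"slide": [0,0,0],"roll": -0.5,"fingers": -0.8}
  ]
}}

```text
t: 18.0
tool_pos: [0.545, 0.0697, 0.0272]
orientation: [0.855, 1.396, -0.856]
force: [-1.1, -1.2, 2.4]
opening: 0.014
```

```bash
python3 st.py
```

```text
18.0 [0.545 0.07  0.027] yaw 0.4714984341314098 F [-1.058 -1.2    2.421] M [-0.273  0.074  0.225] 0.014012635828151125 jt [  0.331 -51.436 -43.044   0.522  -0.426  -0.954] q6 -0.43714092034352936
```

>>> {"op": "play_rows", "data": {
  "plan": [
    {"slide": [0,0,0],"roll": -0.4,"fingers": -0.8}
  ]
}}

```text
t: 18.12
tool_pos: [0.545, 0.0697, 0.0273]
orientation: [0.897, 1.377, -0.898]
force: [-1.9, -1.7, 2.1]
opening: 0.0134
```

```bash
python3 st.py
```

```text
18.125 [0.545 0.07  0.027] yaw 0.41588830144760347 F [-1.889 -1.666  2.09 ] M [-0.227  0.08   0.191] 0.013387408151281583 jt [  0.338 -51.44  -43.048   0.527  -0.43   -0.6  ] q6 -0.3815401474989748
```

>>> {"op": "play_rows", "data": {
  "plan": [
    {"slide": [0,0,0],"roll": -0.4,"fingers": -0.8}
  ]
}}

```text
t: 18.25
tool_pos: [0.545, 0.0697, 0.0273]
orientation: [0.94, 1.358, -0.94]
force: [-1.3, -2.1, 0.9]
opening: 0.0136
```

```bash
python3 st.py; python3 - <<'E'
from h import *
im=robot.read_camera("wrist"); cv2.imwrite("pics/w9.png",im[:,:,::-1])
E
```

```text
18.25 [0.545 0.07  0.027] yaw 0.36030337654785466 F [-1.289 -2.103  0.879] M [-0.17   0.093  0.222] 0.013639215441988617 jt [  0.343 -51.442 -43.052   0.534  -0.434  -0.718] q6 -0.3259259795348534
```

View pics/w9.png

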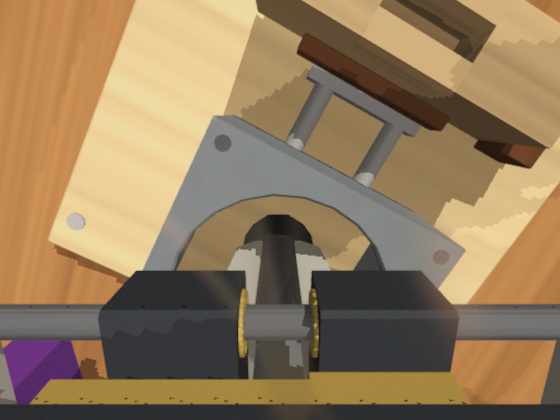

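>>> {"op": "play_rows", "data": {
  "plan": [
    {"slide": [0,0,0],"roll": -0.4,"fingers": -0.8}
  ]
}}

```text
t: 18.42
tool_pos: [0.545, 0.0697, 0.0273]
orientation: [0.981, 1.338, -0.981]
force: [-2.1, -0.7, 3.1]
opening: 0.014
```

```bash
python3 st.py
```

```text
18.425 [0.545 0.07  0.027] yaw 0.3058671179887099 F [-2.12  -0.72   3.065] M [-0.274  0.125  0.178] 0.013954868041844697 jt [  0.439 -51.23  -42.967   0.607  -0.541  -1.04 ] q6 -0.27156666543135455
```

>>> {"op": "play_rows", "data": {
  "plan": [
    {"slide": [0,0,0],"roll": -0.4,"fingers": -0.8}
  ]
}}

```text
t: 18.55
tool_pos: [0.545, 0.0697, 0.0273]
orientation: [1.023, 1.317, -1.024]
force: [-1.9, -0.8, 2.4]
opening: 0.0135
```

```bash
python3 st.py
```

```text
18.55 [0.545 0.07  0.027] yaw 0.2495089418193008 F [-1.874 -0.846  2.394] M [-0.26   0.139  0.226] 0.013477563738270795 jt [  0.409 -51.232 -42.971   0.626  -0.546  -0.702] q6 -0.21516786550997416
```

>>> {"op": "play_rows", "data": {
  "plan": [
    {"slide": [0,0,0],"roll": -0.3,"fingers": -0.8}
  ]
}}

```text
t: 18.68
tool_pos: [0.545, 0.0697, 0.0273]
orientation: [1.054, 1.3, -1.055]
force: [-2.0, -1.1, 2.8]
opening: 0.0135
```

```bash
python3 st.py
```

```text
18.675 [0.545 0.07  0.027] yaw 0.20788308767844865 F [-1.999 -1.084  2.828] M [-0.288  0.215  0.292] 0.013467085957415113 jt [  0.387 -51.234 -42.974   0.64   -0.549  -0.308] q6 -0.17354149609713665
```

>>> {"op": "play_rows", "data": {
  "plan": [
    {"slide": [0,0,0],"roll": -0.3,"fingers": -0.8}
  ]
}}

```text
t: 18.8
tool_pos: [0.545, 0.0697, 0.0272]
orientation: [1.086, 1.283, -1.086]
force: [-1.4, -0.6, 3.1]
opening: 0.0135
```

```bash
python3 st.py
```

```text
18.8 [0.545 0.07  0.027] yaw 0.1662199513826066 F [-1.448 -0.568  3.069] M [-0.277  0.154  0.283] 0.013543806675703879 jt [  0.366 -51.238 -42.978   0.656  -0.552  -0.401] q6 -0.1318835407821839
```

>>> {"op": "play_rows", "data": {
  "plan": [
    {"slide": [0,0,0],"roll": -0.3,"fingers": -0.8}
  ]
}}

```text
t: 18.92
tool_pos: [0.545, 0.0697, 0.0273]
orientation: [1.117, 1.265, -1.117]
force: [-1.2, -1.3, 2.7]
opening: 0.0134
```

```bash
python3 st.py
```

```text
18.925 [0.545 0.07  0.027] yaw 0.12443763590232038 F [-1.219 -1.322  2.695] M [-0.274  0.127  0.39 ] 0.013423490943225626 jt [  0.347 -51.24  -42.981   0.671  -0.556  -0.38 ] q6 -0.0900767590334195
```

>>> {"op": "play_rows", "data": {
  "plan": [
    {"slide": [0,0,0],"roll": 0,"fingers": -0.8}
  ]
}}

```text
t: 19.05
tool_pos: [0.545, 0.0697, 0.0273]
orientation: [1.116, 1.266, -1.116]
force: [-2.8, -2.1, 4.0]
opening: 0.0135
```

```bash
python3 st.py; python3 - <<'E'
from h import *
import time
v=[]
for i in range(6):
    robot.read_camera("wrist") if i==0 else robot.read_camera("top"); v.append(robot.read_state()['wrist_torque'][2])
print(np.round(v,3))
im=robot.read_camera("wrist"); cv2.imwrite("pics/w10.png",im[:,:,::-1])
E
```

```text
19.05 [0.545 0.07  0.027] yaw 0.12555184430310035 F [-2.777 -2.107  4.011] M [-0.367  0.281  0.172] 0.013539845397700537 jt [  0.736 -50.755 -42.786   0.778  -0.778   0.623] q6 -0.09124206210175011
[0.093 0.192 0.173 0.161 0.174 0.166]
```

View pics/w10.png

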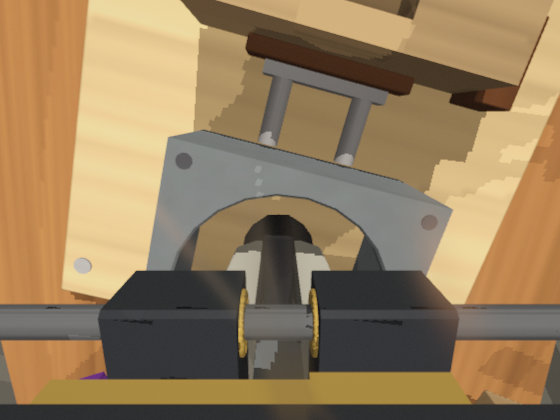

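>>> {"op": "play_rows", "data": {
  "plan": [
    {"slide": [0,0,0],"roll": 0,"fingers": -0.3},
    {"slide": [0,0,0],"roll": 0,"fingers": -0.3},
    {"slide": [0,0,0],"roll": 0,"fingers": -0.3},
    {"slide": [0,0,0.3],"roll": 0,"fingers": -0.3},
    {"slide": [0,0,0.6],"roll": 0,"fingers": -0.3},
    {"slide": [0,0,0.8],"roll": 0,"fingers": -0.3},
    {"slide": [0,0,1],"roll": 0,"fingers": -0.3},
    {"slide": [0,0,1],"roll": 0,"fingers": -0.3},
    {"slide": [0,0,1],"roll": 0,"fingers": -0.3},
    {"slide": [0,0,1],"roll": 0,"fingers": -0.3},
    {"slide": [0,0,1],"roll": 0,"fingers": -0.3},
    {"slide": [0,0,0],"roll": 0,"fingers": -0.3}
  ]
}}

```text
t: 20.9
tool_pos: [0.5469, 0.07, 0.2327]
orientation: [1.12, 1.26, -1.112]
force: [0.2, -0.1, 0.0]
opening: 0.0328
```

```bash
python3 w.py w11; python3 - <<'E'
from h import *
cv2.imwrite("pics/top11.png",cv2.resize(robot.read_camera("top")[130:260,150:310][:,:,::-1],None,fx=4,fy=4,interpolation=cv2.INTER_CUBIC))
E
```

```text
20.9 [0.54694072 0.07001477 0.23268947] [ 1.12041167  1.25997841 -1.11182375] [ 0.16384459 -0.1267557   0.02385392] [-0.03779693 -0.08592934 -0.04311129] 0.03280983518645423 [ 3.42995460e-02 -1.41516152e-02  1.61287137e+00  4.62494687e-05
  1.53551091e+00 -9.01700786e-02]
```

View pics/w11.png

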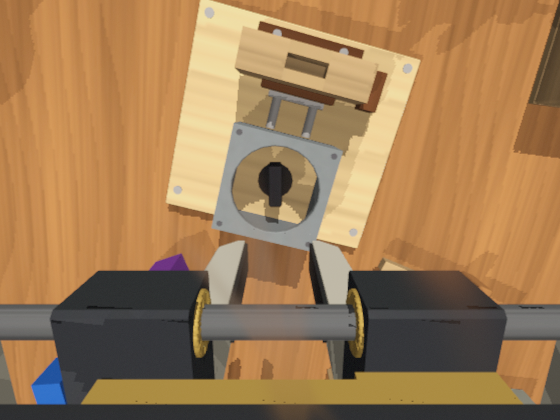

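```bash
python3 - <<'E'
from h import *
import pickle
S=pickle.load(open("pics/w11.pkl","rb"));k=wristcal(S)
# rectified plane view at z=.026 in fixture coordinates, 4 px/mm
def rect(name,k,z,out,o):
    im=cv2.imread(name);yaw=-.122;c,s=np.cos(yaw),np.sin(yaw)
    src=[];dst=[]
    for fx,fy in((-70,-20),(90,-20),(90,90),(-70,90)):
        X=np.array([o[0]+(c*fx-s*fy)/1e3,o[1]+(s*fx+c*fy)/1e3,z]);src.append(proj(k,X));dst.append(((fx+70)*5,(90-fy)*5))
    H=cv2.getPerspectiveTransform(np.float32(src),np.float32(dst))
    cv2.imwrite(out,cv2.warpPerspective(im,H,(800,550),flags=cv2.INTER_CUBIC))
o=(.5552,.1475)
rect("pics/w11.png",k,.026,"pics/r11.png",o)
rect("pics/w2.png",wristcal(pickle.load(open("pics/w2.pkl","rb"))),.026,"pics/r2.png",o)
rect("pics/w7.png",wristcal(pickle.load(open("pics/w7.pkl","rb"))),.026,"pics/r7.png",o)
E
```

```text
(no output)
```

View pics/r11.png

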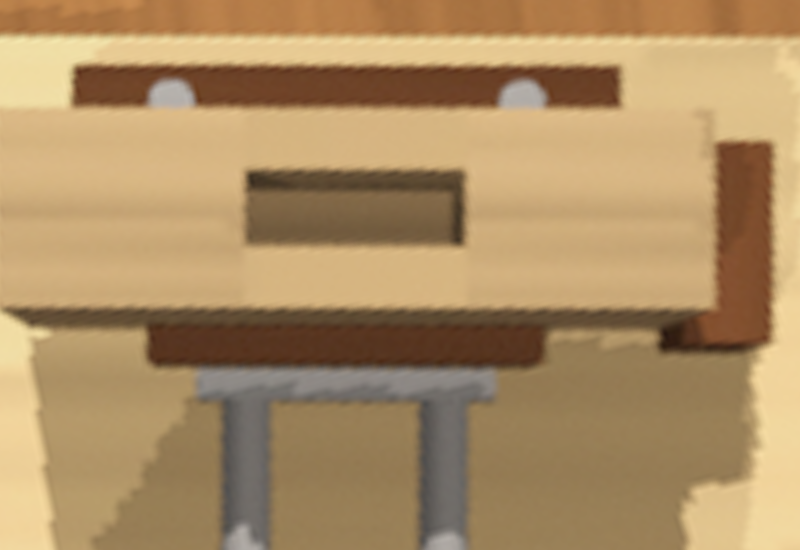

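View pics/r7.png

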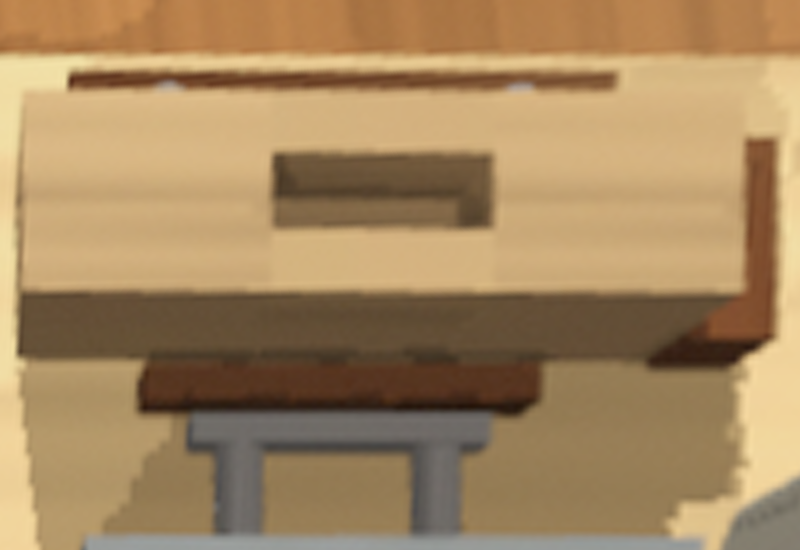

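```bash
python3 st.py; python3 -c "
from plant import robot
print(robot.close_job())"
```

```text
21.0 [0.545 0.07  0.229] yaw 0.12451792981214421 F [ 0.183 -0.01  -0.678] M [-0.038 -0.048 -0.005] 0.032709415196975906 jt [  0.019 -50.519 -51.164   0.082   0.054   0.001] q6 -0.09020463796271443
the job is handed in; nothing more can be done
None
```

I laid the pale mortised blank in the channel, butted it against the end stop, and clamped it by turning the knob about 1.3 rad clockwise. I then let go, lifted clear and handed the job in at 21 s.

**Placing:** the wrist view after release put the blank's end within about 0.5 mm of the stop. The last picture shows it still there, lying between jaw and fence. From the fence's outer edge to the jaw's back measures about 60 mm, which is what a closed clamp should give (16 + 36 + 8). The blue, purple and red look-alikes and the bystanders were not touched on purpose, and no contact with them showed. I did not re-measure them at the end.

**Clamp force:** this is inferred from the knob torque, not measured directly. The torque was about 0.20 N m while the jaw ran free. The last three readings were 0.29, 0.28 and 0.39 N m. The highest of these, taken alone, would mean about 31 N. Fitting all the points and using the stated 100 N per rad gives about 16–20 N. The readings scatter by about 0.03 N m, so the exact press is uncertain. The jaw spring's squeeze was too small to see in the pictures, so I have no independent check.

**Guard:** I saw no sign of contact with the guard box. Forces on the tool while it was inside stayed below about 8 N, and that peak came from gripping the knob slightly off-centre.

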